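# Dim the lamp, then free and hold open the sample chamber cover

## Robot

A 6-joint arm with a two-finger parallel gripper is mounted at the origin on the work surface. World frame = base frame: x ahead of the robot, y to its left, z up, the work surface at z = 0. Lengths are in m, angles in degrees, forces in N, time in s.
With the tool pointing down it reaches from about 0.375 to 0.925 m from the base axis. Payload 5.7 kg.
Tool frame: the origin (TCP) lies midway between the tips of the shut fingers; the grasp point (between the pads) lies 19 mm behind it (robot.tcp_to_grasp is the distance from the TCP to the grasp point, in m); z points along the fingers, y is the line along which they close (so a half turn about z gives the same grasp; the last joint's range is limited). The gripper opens to 85 mm and grips with 20 to 120 N. Pads are 22 mm wide; open, the fingers measure 114 mm over their backs; the gripper's body (76 mm by 85 mm) begins 54 mm behind the grasp point. The pads swing forward as they close: fully open they stand 13 mm farther back than shut.
Start: joints at [-83.027, 20.558, 86.54, -0, 72.909, -6.595], TCP at [0.141, -0.583, 0.231] pointing down, gripper open.
Joint ranges: [-170.27, 170.27], [-57.76, 135], [12.27, 136.19], [-55.21, 235.2], [11.17, 155.16], [-170.74, 170.74]. Speed limits (degrees/s): [136.94, 136.94, 180, 180, 180, 180].

## Interface

Orientations are given as a 3x3 rotation matrix whose columns are the frame's x, y, z axes.
In Python, from workcell import robot, vision, sign_off gives the robot as it stands.
- The arm moves only by the shell command python3 -m crank 'ROWS' [FORCE]. ROWS is JSON, a list of rows, each a list of 3 entries, a list of its own where there are three numbers: the finger opening in cm, from 0 to 8.54, then the shift along the tool's x, y, z in cm, then the turn about the tool's z in rad. A call has 1 to 5 rows; each row shifts and turns the commanded pose from where the row before left it, along the tool's axes as they then stand; what a row does not reach is not made up. A row lasts 1/8 s, in which the tool goes at most 62.5 mm and 10.7 degrees, less where a joint would pass 70% of its speed; a pose out of reach is approached as far as the arm can. A call is refused whole if a number of a shift passes 6.25 or a number of a turn 0.188, either way. A call with a gripper value outside its range is refused whole. The fingers move at their own pace and stop on an object; FORCE is the grip in N (left out, the last holds). Time passes only in rows, so rows that do not move let the fingers close. It gives the time, the measured TCP pose, the force, the opening and the grip force at its end, in the units of the state.
- robot.get_obs(): the state, without advancing time (a new reading comes with each control period).
- vision.camera(name): name is "scene" or "top" or "wrist"; returns the picture (400x640x3 uint8, red, green, blue); there is no depth.
- vision.camera_model(name): a dict with "mtx" (3x3 intrinsics, pixels), "dist_coeffs" ([k1, k2, p1, p2, k3] as OpenCV has them; the pictures are not rectified), "world_from_camera" (4x4, takes a point from camera to world coordinates). Camera axes: x right, y down, z forward; pixel columns grow to the right and rows downward; lengths in m; the calibration is good to about 2 mm. A picture is of the moment at which its call begins: read the wrist's pose just before it. camera_model takes no time and is no camera call; for the wrist camera it gives the pose at the moment of the call.
- sign_off(): hands the job in; it is judged then, once.
The state is a dict: "t": time; "joint_pos": joint angles; "joint_velocities": joint speeds; "tau": joint torques, N m; "ee_pos": TCP position; "ee_rot": TCP orientation; "contact_force": force on the tool from outside, world axes, zero at the start; "wrist_torque": the same for the moment, N m; "grip_width": opening from 0.0 (shut) to 1.0 (fully open); "gripper_force": force on a finger pad.
Only numpy, scipy, OpenCV 4.12 (cv2) and the standard library are available. Lean on these libraries where they do the work, as an engineer would, in place of code of your own. Each camera call takes 0.05 s, during which the arm holds its last target. There are 200 camera calls.

## Task

Turn the lamp controller's dial down until its red pointer points at the green mark, and only then touch the sample chamber: give the dark cover a tug upward by its steel pull bar, before touching the orange catch, to learn if it is caught, and if it is, slide the orange catch fully across, away from the pull bar, to free it. Then raise the cover by the pull bar to about 60 degrees and finish while still holding it there by the bar (do not let go); the dial stays at the mark, and the lens, jar and blue slide box are left where they are.

Things in the scene. Friction and masses are not known exactly. Their poses are not given: they have to be found in the camera images.
- dial (a joint): lamp dial on top of the controller, a continuous rotary knob with light friction (0.03 Nm) that stays where it is left. Value in rad, 0 to 3.6, grows clockwise seen from above (lamp brighter). At 0 the red pointer points along the controller's -x; it points at the middle of the green mark at 0.70
- dial_grip (a point): grip point on the dial's vertical axis. The grip is an aluminium bar 46 mm long, 14 mm thick and 32 mm high, top 7 mm above this point, on a disc of 48 mm diameter (disc top 23 mm below the point). A red line on top runs from the centre to the bar's pointer end. This frame turns with the dial; its -x is the pointer's direction
- green_mark (a point): middle of the green mark on the white scale round the dial, 42 mm from the dial's axis, on the controller's top; the mark is 14 mm long (radially) and 11 mm wide
- controller: lamp controller, a fixed black case 180 (x) x 140 (y) x 65 mm high, origin under its centre; dial axis 35 mm towards its -x from the centre
- chamber: fixed white open box 160 (x) x 240 (y) x 90 mm high, origin under its centre; its front is its -x side. The cover's hinge runs along y at the rear top edge (x +80 mm, z 90 mm). In front stands a catch housing, x -135 to -80, y 15 to 115 mm, 70 mm high; a tongue hidden in it may or may not hold the cover
- cover (a joint): angle of the dark cover (164 x 244 x 8 mm, amber window, 0.3 to 0.6 kg with its bar) in rad: 0 shut, grows as the front edge rises, stop at 1.6. It falls shut when let go. A caught cover lifts only about 0.035 rad (7 mm at the pull bar) and then stops hard; a free one goes on rising
- cover_hinge (a point): middle of the cover's hinge line, on the chamber's rear top edge, 90 mm above the table; its frame turns with the cover (y along the hinge line)
- pull_bar: round steel pull bar 12 mm thick and 90 mm long (102 over the ends) fixed to the cover, its origin at the middle of the bar, long along y. It runs 36 mm in front of the cover's front edge, an arm at each end, free underneath. Cover shut: 96 mm above the table, at x -120, y -50 mm in the chamber's frame; in the cover_hinge frame it is always at x -200, y -50, z +6 mm
- catch (a joint): orange catch tab, slides along the chamber's +y with 1.5 N of friction and stays where it is left; value in m, 0 as found to 0.030 fully across (its open end). Sliding it fully across pushes the hidden tongue out of the way; from about 0.018 the cover is surely free
- catch_tab (a point): point in the orange tab, 8 mm below its top. The tab is 24 mm (x) x 12 mm (y) and stands 35 mm above the housing's top (which is 70 mm above the table); at 0 the tab is at x -110, y +45 mm in the chamber's frame
- objective: loose steel microscope lens standing on the rear of the controller, 30 mm diameter, 45 mm high, origin under its centre; leave alone
- jar: loose jar behind the chamber, 44 mm diameter, 60 mm high, origin under its centre; leave alone
- slide_box: loose blue box for slides lying in front of the controller, 50 x 85 x 30 mm high, origin under its centre; leave alone
Not all that is in view belongs to the job. Leave any turquoise or yellow look-alike of the controller alone.

How it is judged:
By the outcome, as a careful person would: the job done as asked, in the order asked, and still so for the second after the job is handed in, while the arm keeps its last pose, push and grip.
It also fails if it takes over 69 s, if anything falls off the work surface, if the arm or the gripper's body presses on something with over 40 N, if the wrist force passes 120 N, or if a joint passes its speed limit or range.

## Working session

There is one attempt and no reset: what is moved stays moved. The work goes in short steps, Python scripts to look and compute and a shell command to move; the robot and the scene stay as the last step left them, time stands still between calls to the robot, and variables do not carry over. Pictures are saved under pics/ and viewed, at most 10 in all, crops included, and the job is handed in when it is done.

```bash
mkdir -p pics
python3 - <<'E'
from workcell import robot, vision
import cv2,numpy as np
for n in("scene","top"):
    im=vision.camera(n); cv2.imwrite(f"pics/{n}0.png",im[:,:,::-1])
    m=vision.camera_model(n); print(n,np.round(m["mtx"],1).tolist(),np.round(m["dist_coeffs"],3),np.round(m["world_from_camera"],3).tolist())
o=robot.get_obs(); print(o["t"],o["ee_pos"],np.round(o["ee_rot"],3).tolist(),o["grip_width"],o["contact_force"])
E
```

```text
scene [[403.0, 0.0, 324.5], [0.0, 403.0, 190.8], [0.0, 0.0, 1.0]] [-0.101  0.     0.     0.     0.   ] [[0.745, 0.458, -0.485, 1.033], [0.666, -0.489, 0.563, -0.528], [0.021, -0.743, -0.669, 0.655], [0.0, 0.0, 0.0, 1.0]]
top [[445.1, 0.0, 319.6], [0.0, 445.1, 193.6], [0.0, 0.0, 1.0]] [-0.048  0.     0.     0.     0.   ] [[0.017, -0.988, 0.151, 0.459], [-1.0, -0.018, -0.006, -0.076], [0.008, -0.151, -0.989, 1.098], [0.0, 0.0, 0.0, 1.0]]
0.1 [ 0.14066959 -0.58266701  0.23056191] [[0.972, 0.235, -0.0], [0.235, -0.972, 0.002], [0.0, -0.002, -1.0]] 1.001576066110595 [0.68845679 0.01809217 0.32192675]
```

View pics/top0.png

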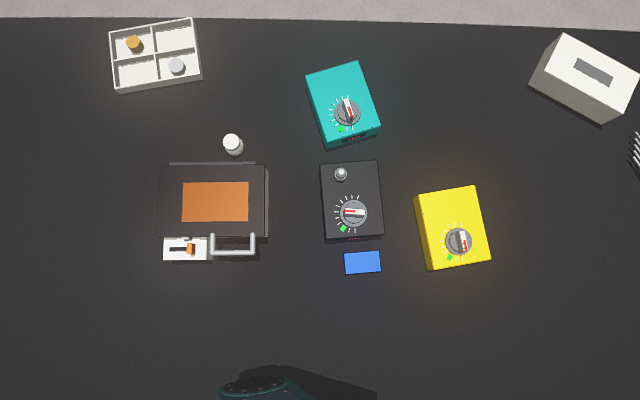

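View pics/scene0.png

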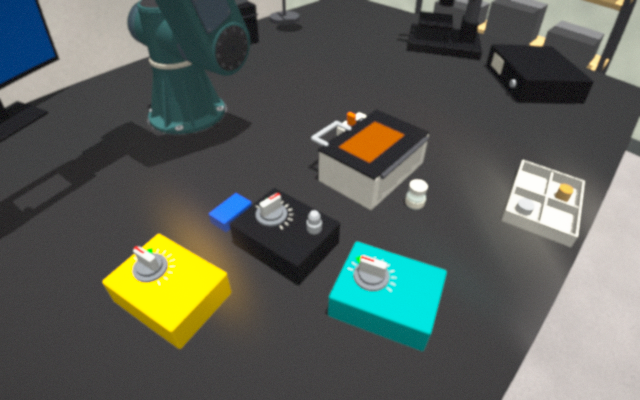

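Candidates for the dial: black case dial (353,212), turquoise (347,112), yellow (459,241). The black one, with the lens behind it and the blue box in front, fits the description. The chamber is at (213,200), its bar at (233,245) and the orange tab at (190,249). Next, one close crop to check.

```bash
python3 - <<'E'
import cv2,numpy as np
im=cv2.imread("pics/top0.png")
a=cv2.resize(im[150:280,310:390],None,fx=4.6,fy=4.6,interpolation=cv2.INTER_CUBIC)
b=cv2.resize(im[150:280,150:276],None,fx=3.3,fy=4.6,interpolation=cv2.INTER_CUBIC)
cv2.imwrite("pics/c1.png",np.hstack([a,b])); print(a.shape,b.shape)
E
cat > h.py <<'E'
import cv2,numpy as np
from workcell import robot,vision
def p2w(cam,px,z,m=None):
    m=m or vision.camera_model(cam); T=np.array(m["world_from_camera"])
    u=cv2.undistortPoints(np.array([[px]],float),np.array(m["mtx"]),np.array(m["dist_coeffs"]))[0,0]
    d=T[:3,:3]@[u[0],u[1],1]; c=T[:3,3]; return c+d*(z-c[2])/d[2]
def w2p(cam,P,m=None):
    m=m or vision.camera_model(cam); T=np.linalg.inv(np.array(m["world_from_camera"]))
    return cv2.projectPoints(np.array(P,float).reshape(-1,1,3),cv2.Rodrigues(T[:3,:3])[0],T[:3,3],np.array(m["mtx"]),np.array(m["dist_coeffs"]))[0][:,0]
E
```

```text
(598, 368, 3) (598, 416, 3)
```

View pics/c1.png

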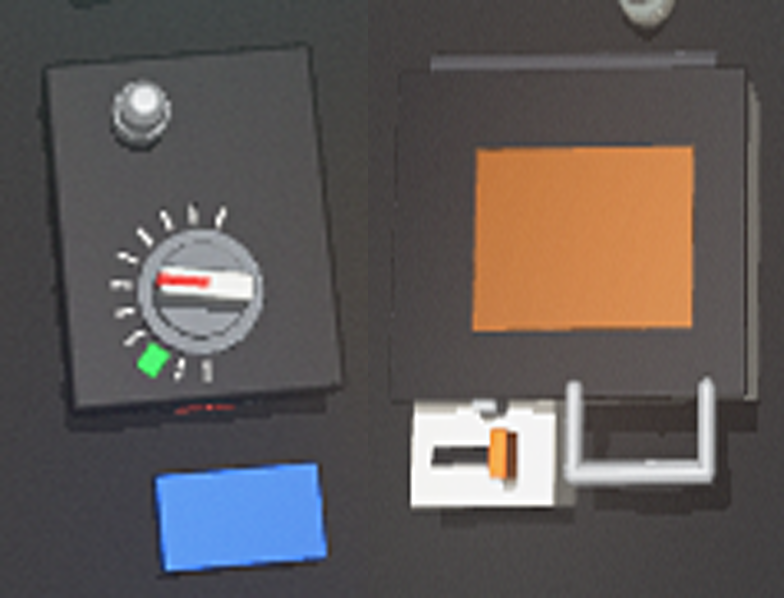

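The crop confirms the choice. On the black case, the red pointer faces left, from (210,282) to the tip at (160,281), and the green mark is at (153,359). The pull bar runs from (572,473) to (710,470), and the top of the orange tab is at (498,453).

Run:
```python
from h import *
A=lambda x,y:(310+x/4.6-.4,150+y/4.6-.4)
B=lambda x,y:(150+(x-368)/3.3-.35,150+y/4.6-.4)
m=vision.camera_model("top")
W=lambda p,z:p2w("top",p,z,m)
def fit(L,P):
    # 2D rigid fit
    L=np.array(L,float);P=np.array(P)[:,:2];lc,pc=L.mean(0),P.mean(0)
    l=(L-lc)@[1,1j];p=(P-pc)@[1,1j]; th=np.angle((p*l.conj()).sum())
    R=np.array([[np.cos(th),-np.sin(th)],[np.sin(th),np.cos(th)]]); t=pc-R@lc
    print("yaw",np.degrees(th),"org",t,"res mm",np.round(1e3*(L@R.T+t-P),1).tolist()); return R,t,th
print("controller")
R,t,th=fit([(.09,.07),(.09,-.07),(-.09,-.07),(-.09,.07)],[W(A(*q),.065) for q in[(45,68),(307,46),(341,386),(73,410)]])
ax=R@[-.035,0]+t; g=W(A(153,359),.065)[:2]
print("axis",ax,"disc c",W(A(200,291),.073),"green",g,"dist",np.linalg.norm(g-ax))
def val(d): return th+np.pi-np.arctan2(d[1],d[0])
print("green val",val(g-ax)%(2*np.pi))
for z in(.095,.10,.105):
    a,b=W(A(159,281),z)[:2],W(A(252,288),z)[:2]; print(z,"ends",a,b,"mid",(a+b)/2,"len",np.linalg.norm(a-b),"val",val(a-b)%(2*np.pi), "dir",np.degrees(np.arctan2(*(a-b)[::-1])))
print("chamber")
L=[(.08-.162,.122),(.08-.162,-.122)]
P=[W(B(390,400),.098),W(B(745,400),.098),W(B(572,473),.098),W(B(710,470),.098),W(B(498,453),.105)]
R,t,th=fit([(-.084,.122),(-.084,-.122),(-.12,-.005),(-.12,-.095),(-.11,.045)],P)
print("bar",R@[-.12,-.05]+t,"tab",R@[-.11,.045]+t,"hinge",R@[.08,0]+t,P[2:])
print("scene axis px",w2p("scene",[[*ax,z] for z in(.065,.095,.1,.105)]))
```

```text
controller
yaw 5.733919987449655 org [ 0.60593157 -0.15683504] res mm [[2.0, 2.5], [1.7, -1.5], [-2.1, -2.6], [-1.7, 1.6]]
axis [ 0.57110669 -0.16033185] disc c [ 0.5714936  -0.16066004  0.073     ] green [ 0.53743434 -0.13778835] dist 0.04052204857817741
green val 0.6900346076952228
0.095 ends [ 0.57366728 -0.13859023] [ 0.57102347 -0.18451156] mid [ 0.57234538 -0.1615509 ] len 0.0459973731018779 val 1.7283813003404376 dir 86.70496608860944
0.1 ends [ 0.57309513 -0.13828044] [ 0.57046449 -0.18397283] mid [ 0.57177981 -0.16112664] len 0.0457680550800958 val 1.7283813003404376 dir 86.70496608860944
0.105 ends [ 0.57252297 -0.13797065] [ 0.56990551 -0.1834341 ] mid [ 0.57121424 -0.16070238] len 0.04553873705831371 val 1.7283813003404374 dir 86.70496608860944
chamber
yaw 1.4543707955161844 org [0.59381282 0.16356565] res mm [[-0.1, 0.2], [1.2, -1.4], [-0.1, -1.2], [-1.2, 2.2], [0.2, 0.2]]
bar [0.47512052 0.11053606] tab [0.48270612 0.20575926] hinge [0.67378705 0.16559612] [array([0.47410977, 0.15673286, 0.098     ]), array([0.47742534, 0.06335225, 0.098     ]), array([0.48253595, 0.20558506, 0.105     ])]
scene axis px [[270.41223964 213.89418462]
 [269.36988253 203.35241416]
 [269.19183131 201.54368755]
 [269.01251592 199.71973004]]
```

```bash
cat >> h.py <<'E'
def go(x,y,z,yaw=None):
    o=robot.get_obs(); R=np.array(o["ee_rot"]); d=R.T@(np.array([x,y,z])-o["ee_pos"])*100
    yw=np.degrees(np.arctan2(R[1,1],R[0,1]))
    print("t",o["t"],"pos",np.round(o["ee_pos"],4),"tool shift cm",np.round(d,2),"tool-y yaw",round(yw,2),"tilt",np.round(R[:,2],3), "turn" , None if yaw is None else round(-np.radians((yaw-yw+180)%360-180),3),"F",np.round(o["contact_force"],1),"w",o["grip_width"],"gf",o["gripper_force"],"q",np.round(o["joint_pos"],1))
E
python3 -m crank '[[4,[5.15,-3.1,0],0],[4,[5.15,-3.1,0],0],[4,[5.15,-3.1,0],0],[4,[5.15,-3.1,0],0],[4,[5.15,-3.1,0],0]]' 30
python3 -m crank '[[4,[5.15,-3.1,0],0],[4,[5.15,-3.1,0],0],[4,[5.15,-3.1,0],0],[4,[5.15,-3.1,0],0],[4,[5.15,-3.1,0],0]]'
python3 -m crank '[[4,[0,0,0],-0.18],[4,[0,0,0],-0.18],[4,[0,0,0],-0.18],[4,[0,0,0],-0.18],[4,[0,0,0],-0.18]]'
python3 -m crank '[[4,[0,0,0],-0.18],[4,[0,0,0],-0.18],[4,[0,0,0],0],[4,[0,0,0],0]]'
python3 - <<'E'
from h import *
go(.571,-.161,.08,-3.3)
cv2.imwrite("pics/w1.png",vision.camera("wrist")[:,:,::-1])
print(w2p("wrist",[[.571,-.161,.1],[.571,-.161,.073],[.5374,-.1378,.065]]))
E
```

```text
t: 0.72
ee_pos: [0.3557, -0.3705, 0.2311]
ee_rot: [[0.972, 0.234, -0.0], [0.234, -0.972, 0.0], [-0.0, -0.0, -1.0]]
contact_force: [0.8, -0.8, -0.4]
grip_width: 0.468
gripper_force: 0.0
t: 1.35
ee_pos: [0.5697, -0.1594, 0.231]
ee_rot: [[0.972, 0.235, -0.0], [0.235, -0.972, 0.0], [-0.0, -0.0, -1.0]]
contact_force: [0.6, -0.6, 0.2]
grip_width: 0.472
gripper_force: 0.0
t: 1.98
ee_pos: [0.5683, -0.1609, 0.2308]
ee_rot: [[0.415, 0.91, -0.001], [0.91, -0.415, 0.001], [0.0, -0.001, -1.0]]
contact_force: [0.3, -0.1, 0.7]
grip_width: 0.472
gripper_force: 0.0
t: 2.48
ee_pos: [0.5685, -0.161, 0.2311]
ee_rot: [[0.077, 0.997, -0.0], [0.997, -0.077, 0.0], [0.0, -0.0, -1.0]]
contact_force: [0.1, 0.3, 0.4]
grip_width: 0.467
gripper_force: 0.0
t 2.475 pos [ 0.5685 -0.161   0.2311] tool shift cm [1.000e-02 2.600e-01 1.511e+01] tool-y yaw -4.44 tilt [-0.  0. -1.] turn -0.02 F [0.1 0.3 0.4] w 0.46742210782612675 gf 0.0 q [-22.5  19.8  87.7   0.   72.5 -18.1]
[[319.72558228 193.32767748]
 [319.4965106  186.34017428]
 [284.36561615 164.53664228]]
```

View pics/w1.png

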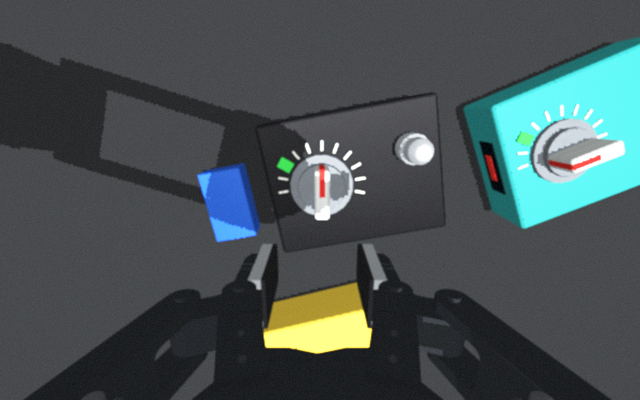

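The wrist view shows the bar of the black dial upright at (322,165)–(322,218), centred near the predicted (320,193). The green mark is at (285,165), as computed. Descending now.

```bash
python3 -m crank '[[4,[0,0.35,4],-0.02],[4,[0,0,4],0],[4,[0,0,3],0],[4,[0,0,2.5],0],[4,[0,0,1.5],0]]'|grep -E "t:|pos|force"
python3 -m crank '[[4,[0,0,0],0],[2.5,[0,0,0],0],[1.8,[0,0,0],0],[1.0,[0,0,0],0],[1.0,[0,0,0],0]]' 30
python3 -m crank '[[1,[0,0,0],0],[1.0,[0,0,0],0]]' 30
python3 -c "
from h import *
go(.571,-.161,.08,-3.3)"
```

```text
t: 3.15
ee_pos: [0.5715, -0.1611, 0.0799]
ee_rot: [[0.056, 0.998, -0.002], [0.998, -0.056, 0.001], [0.001, -0.002, -1.0]]
contact_force: [-0.4, -0.4, 0.0]
gripper_force: 0.0
t: 3.78
ee_pos: [0.5728, -0.1616, 0.0825]
ee_rot: [[0.054, 0.999, 0.002], [0.999, -0.054, -0.001], [-0.001, 0.002, -1.0]]
contact_force: [-0.9, -0.4, 4.9]
grip_width: 0.157
gripper_force: 31.6
t: 4.03
ee_pos: [0.5728, -0.1616, 0.0824]
ee_rot: [[0.054, 0.999, 0.002], [0.999, -0.054, -0.001], [-0.001, 0.002, -1.0]]
contact_force: [-0.4, -0.0, 6.2]
grip_width: 0.158
gripper_force: 31.6
t 4.025 pos [ 0.5728 -0.1616  0.0824] tool shift cm [ 0.05 -0.19  0.24] tool-y yaw -3.1 tilt [ 0.002 -0.001 -1.   ] turn 0.004 F [-0.4 -0.   6.2] w 0.15846571530890466 gf 31.64053738117218 q [-22.4  29.6  95.8   0.   54.5 -19.3]
```

```bash
python3 -m crank '[[1,[0,0,-0.25],0],[1,[0,0,0],-0.13],[1,[0,0,0],-0.13],[1,[0,0,0],-0.13],[1,[0,0,0],-0.13]]' |grep -E "t:|pos|force"
python3 -m crank '[[1,[0,0,0],-0.13],[1,[0,0,0],-0.13],[1,[0,0,0],-0.13],[1,[0,0,0],-0.12],[1,[0,0,0],0]]'
python3 -m crank '[[1,[0,0,0],0],[1,[0,0,0],0]]'
python3 - <<'E'
from h import *
go(.571,-.161,.08,55.8)
E
```

```text
t: 4.65
ee_pos: [0.5726, -0.1616, 0.0826]
ee_rot: [[-0.453, 0.892, 0.0], [0.892, 0.453, -0.0], [-0.0, 0.0, -1.0]]
contact_force: [4.8, -2.4, -12.8]
gripper_force: 31.9
t: 5.28
ee_pos: [0.5725, -0.1616, 0.0826]
ee_rot: [[-0.828, 0.56, 0.0], [0.56, 0.828, -0.0], [-0.0, -0.0, -1.0]]
contact_force: [4.6, -3.0, -14.2]
grip_width: 0.158
gripper_force: 31.7
t: 5.52
ee_pos: [0.5725, -0.1616, 0.0827]
ee_rot: [[-0.827, 0.562, 0.0], [0.562, 0.827, -0.0], [-0.0, 0.0, -1.0]]
contact_force: [4.0, -2.5, -14.1]
grip_width: 0.159
gripper_force: 31.7
t 5.525 pos [ 0.5725 -0.1616  0.0827] tool shift cm [ 0.16 -0.03  0.27] tool-y yaw 55.83 tilt [ 0. -0. -1.] turn 0.0 F [  4.   -2.5 -14.1] w 0.15876538596896161 gf 31.67361080646515 q [-22.4  29.6  95.7  -0.   54.6 -78.2]
```

```bash
python3 -m crank '[[1,[0,0,0.2],0],[4,[0,0,0],0],[4,[0,0,0],0],[4,[0,0,-2],0],[4,[0,0,-4],0]]'|grep -E "t:|pos|force"
python3 -m crank '[[4,[0,0,-6],0],[4,[0,0,-3],0],[4,[0,0,0],0]]'|grep -E "t:|pos|force"
python3 - <<'E'
from h import *
m=vision.camera_model("wrist")
im=vision.camera("wrist"); 
print(np.round(w2p("wrist",[[.572,-.161,.103],[.5374,-.1378,.065],[.5367,-.1376,.103]],m)))
cv2.imwrite("pics/w2.png",cv2.resize(im[90:290,220:420,::-1],None,fx=3,fy=3,interpolation=cv2.INTER_CUBIC))
go(.4751,.1105,.2)
E
```

```text
t: 6.15
ee_pos: [0.5704, -0.1606, 0.1408]
ee_rot: [[-0.828, 0.561, -0.004], [0.561, 0.828, 0.002], [0.005, -0.001, -1.0]]
contact_force: [0.2, 0.6, 0.6]
gripper_force: 0.0
t: 6.52
ee_pos: [0.5738, -0.1619, 0.235]
ee_rot: [[-0.828, 0.561, 0.006], [0.561, 0.828, -0.002], [-0.006, 0.001, -1.0]]
contact_force: [0.0, -0.6, 0.3]
gripper_force: 0.0
[[316. 190.]
 [316. 140.]
 [316. 144.]]
t 6.575 pos [ 0.5725 -0.1614  0.2329] tool shift cm [23.31 17.05  3.25] tool-y yaw 55.91 tilt [ 0.002 -0.001 -1.   ] turn None F [-0.7 -0.1  0.5] w 0.47273589964349627 gf 0.0 q [-22.4  20.   87.2   0.   72.7 -78.3]
```

View pics/w2.png

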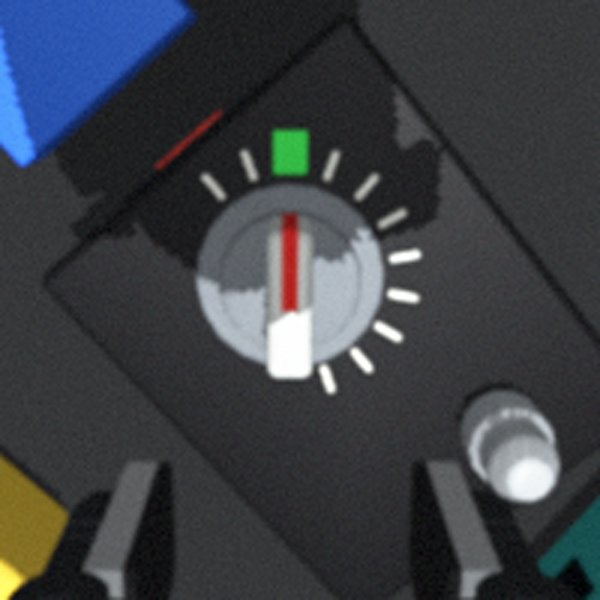

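The red line and the green mark line up at crop column 290, with the line at rows 213–310 and the mark at row 152, so the dial is set. Next is the pull bar.

```bash
python3 -m crank '[[2.6,[4.66,3.41,0],0],[2.6,[4.66,3.41,0],0],[2.6,[4.66,3.41,0],0],[2.6,[4.66,3.41,0],0],[2.6,[4.66,3.41,0],0]]'|grep -E "t:|pos|force"
python3 -m crank '[[2.6,[0,0,0],0.16],[2.6,[0,0,0],0.16],[2.6,[0,0,0],0.16],[2.6,[0,0,0],0.16],[2.6,[0,0,0],0.16]]'|grep -E "t:|pos|force"
python3 -m crank '[[2.6,[0,0,0],0.15],[2.6,[0,0,0],0],[2.6,[0,0,0],0]]'|grep -E "t:|pos|force"
python3 - <<'E'
from h import *
m=vision.camera_model("wrist")
im=vision.camera("wrist"); 
print(np.round(w2p("wrist",[[.4751,.1105,.096],[.476,.1565,.096],[.474,.065,.096],[.4827,.2058,.105]],m)))
cv2.imwrite("pics/w3.png",im[:,:,::-1])
go(.4751,.1105,.08,1.45)
E
```

```text
t: 7.2
ee_pos: [0.4725, 0.1119, 0.2301]
ee_rot: [[-0.828, 0.561, -0.003], [0.561, 0.828, -0.0], [0.003, -0.002, -1.0]]
contact_force: [-0.7, 0.8, 0.3]
gripper_force: 0.0
t: 7.82
ee_pos: [0.4731, 0.1104, 0.2299]
ee_rot: [[-0.17, 0.985, -0.004], [0.985, 0.17, -0.0], [0.0, -0.004, -1.0]]
contact_force: [-0.1, 1.0, 0.1]
gripper_force: 0.0
t: 8.2
ee_pos: [0.474, 0.1104, 0.2309]
ee_rot: [[-0.029, 1.0, -0.002], [1.0, 0.029, -0.0], [-0.0, -0.002, -1.0]]
contact_force: [-0.0, -0.3, 0.2]
gripper_force: 0.0
[[318. 192.]
 [321. 142.]
 [316. 238.]
 [331.  82.]]
t 8.25 pos [0.4742 0.1104 0.2311] tool shift cm [1.000e-02 1.100e-01 1.511e+01] tool-y yaw 1.62 tilt [-0.001 -0.    -1.   ] turn 0.003 F [ 0.3  0.1 -0.2] w 0.30539078885922877 gf 0.0 q [  5.   11.3 100.    0.   68.8   3.3]
```

View pics/w3.png

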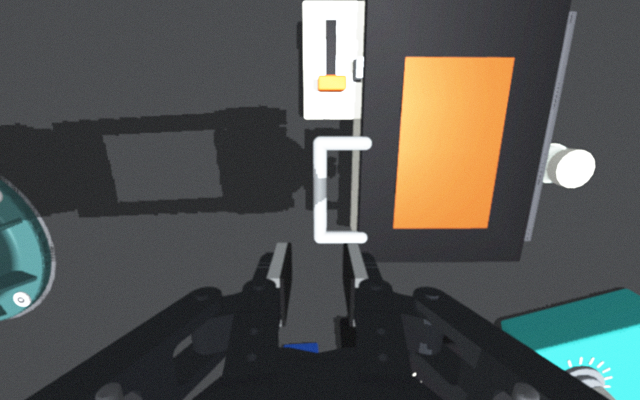

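The bar runs from (320,143) to (320,238), centred at (320,190) against the predicted (318,192). The tab is at (331,83), as predicted. Descending to grip and tug.

```bash
python3 -m crank '[[2.6,[0.1,0.15,4],0],[2.6,[0,0,4],0],[2.6,[0,0,3],0],[2.6,[0,0,2.2],0],[2.6,[0,0,1.2],0]]'|grep -E "t:|pos|force"
python3 -m crank '[[2.6,[0,0,0.7],0],[2.6,[0,0,0],0],[0.5,[0,0,0],0],[0.5,[0,0,0],0],[0.5,[0,0,0],0]]' 50
python3 -m crank '[[0.5,[0,0,0],0],[0.5,[0,0,0],0]]'
```

```text
t: 8.88
ee_pos: [0.4755, 0.1114, 0.0866]
ee_rot: [[-0.027, 1.0, -0.002], [1.0, 0.027, -0.0], [-0.0, -0.002, -1.0]]
contact_force: [-0.2, 0.5, -0.2]
gripper_force: 0.0
t: 9.5
ee_pos: [0.4762, 0.1116, 0.0815]
ee_rot: [[-0.026, 1.0, 0.001], [1.0, 0.026, 0.0], [0.0, 0.001, -1.0]]
contact_force: [-2.1, -0.3, 6.8]
grip_width: 0.12
gripper_force: 49.0
t: 9.75
ee_pos: [0.4762, 0.1116, 0.0815]
ee_rot: [[-0.026, 1.0, 0.001], [1.0, 0.026, 0.0], [0.0, 0.001, -1.0]]
contact_force: [-2.3, 0.8, 6.6]
grip_width: 0.115
gripper_force: 49.0
```

```bash
for i in 1 2 3; do python3 -m crank '[[0.5,[0,0,-0.2],0],[0.5,[0,0,-0.2],0],[0.5,[0,0,0],0]]'|grep -E "t:|pos|contact|width"; done
```

```text
t: 10.12
ee_pos: [0.4763, 0.1116, 0.0849]
ee_rot: [[-0.026, 1.0, 0.0], [1.0, 0.026, 0.0], [0.0, 0.0, -1.0]]
contact_force: [0.2, 1.4, -1.7]
grip_width: 0.121
t: 10.5
ee_pos: [0.4764, 0.1115, 0.089]
ee_rot: [[-0.026, 1.0, 0.001], [1.0, 0.026, 0.0], [0.0, 0.001, -1.0]]
contact_force: [0.3, 0.8, -2.7]
grip_width: 0.119
t: 10.88
ee_pos: [0.4767, 0.1116, 0.0931]
ee_rot: [[-0.026, 1.0, 0.001], [1.0, 0.026, 0.0], [0.0, 0.001, -1.0]]
contact_force: [2.3, 0.7, -2.8]
grip_width: 0.121
```

```bash
for i in 1 2; do python3 -m crank '[[0.5,[0,0,-0.2],0],[0.5,[0,0,-0.2],0],[0.5,[0,0,0],0]]'|grep -E "t:|ee_pos|contact|width"; done
python3 - <<'E'
from h import *
im=vision.camera("scene"); cv2.imwrite("pics/s2.png",cv2.resize(im[80:220,290:450,::-1],None,fx=4,fy=4,interpolation=cv2.INTER_CUBIC))
E
```

```text
t: 11.25
ee_pos: [0.477, 0.1116, 0.0972]
ee_rot: [[-0.026, 1.0, 0.002], [1.0, 0.026, 0.0], [0.0, 0.002, -1.0]]
contact_force: [4.7, 1.7, -4.1]
grip_width: 0.12
t: 11.62
ee_pos: [0.4776, 0.1116, 0.1014]
ee_rot: [[-0.026, 1.0, 0.003], [1.0, 0.026, 0.0], [0.0, 0.003, -1.0]]
contact_force: [4.9, 1.3, -2.1]
grip_width: 0.12
```

View pics/s2.png

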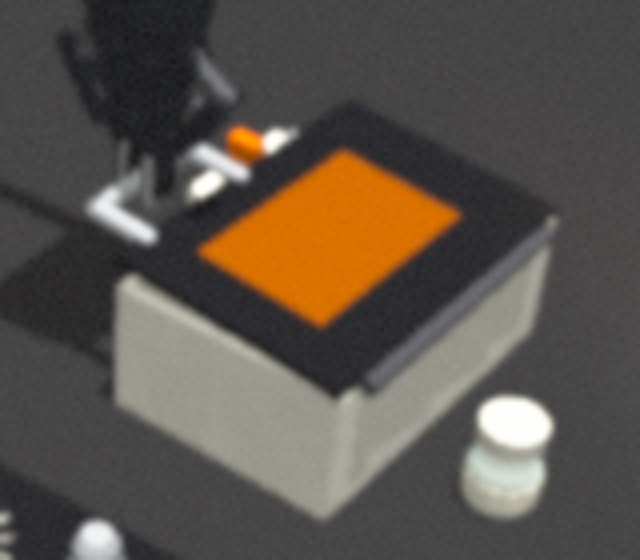

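The tug raised the bar 20 mm with only 2–4 N and no hard stop. In the picture the cover's front edge is up, with the bar at (125,215)–(215,160). So the cover is free, and the catch stays as found. Next I compute the arc increments to 60°.

Run:
```python
from h import *
th=np.linspace(.1,np.pi/3,17); x=-20*np.cos(th)+.6*np.sin(th); z=20*np.sin(th)+.6*np.cos(th)
x0=x.copy(); print(np.round(np.c_[np.diff(x),-np.diff(z)],2).tolist()); go(.4762+.0016,.1116,.1014)
```

```text
[[0.19, -1.17], [0.26, -1.16], [0.33, -1.14], [0.39, -1.12], [0.46, -1.09], [0.52, -1.06], [0.58, -1.03], [0.64, -0.99], [0.7, -0.95], [0.76, -0.91], [0.81, -0.87], [0.86, -0.82], [0.91, -0.76], [0.95, -0.71], [0.99, -0.65], [1.03, -0.59]]
t 11.675 pos [0.4776 0.1116 0.1014] tool shift cm [-0.    0.02 -0.  ] tool-y yaw 1.49 tilt [ 0.003  0.    -1.   ] turn None F [ 4.1  1.2 -3.5] w 0.11915583228745028 gf 48.679874539375305 q [  5.1  21.2 108.2   0.   50.4   3.6]
```

```bash
python3 -m crank '[[0.5,[0,0.3,-1.17],0],[0.5,[0,0.26,-1.16],0],[0.5,[0,0.33,-1.14],0],[0.5,[0,0.39,-1.12],0],[0.5,[0,0.46,-1.09],0]]'
python3 -m crank '[[0.5,[0,0.52,-1.06],0],[0.5,[0,0.58,-1.03],0],[0.5,[0,0.64,-0.99],0]]'|grep -E "t:|ee_pos|contact|width"
```

```text
t: 12.3
ee_pos: [0.4929, 0.112, 0.1582]
ee_rot: [[-0.026, 1.0, -0.002], [1.0, 0.026, 0.0], [0.0, -0.002, -1.0]]
contact_force: [1.6, 2.3, -2.9]
grip_width: 0.119
gripper_force: 48.6
t: 12.68
ee_pos: [0.509, 0.1125, 0.1886]
ee_rot: [[-0.026, 1.0, -0.005], [1.0, 0.026, 0.0], [0.0, -0.005, -1.0]]
contact_force: [-4.2, 2.7, -1.3]
grip_width: 0.112
```

```bash
python3 -m crank '[[0.5,[0,0.65,-0.95],0],[0.5,[0,0.76,-0.91],0],[0.5,[0,0.81,-0.87],0],[0.5,[0,0.86,-0.82],0]]'|grep -E "t:|ee_pos|contact|width"
python3 -m crank '[[0.5,[0,0.91,-0.76],0],[0.5,[0,0.95,-0.71],0],[0.5,[0,0.99,-0.65],0],[0.5,[0,1.03,-0.59],0],[0.5,[0,0,0],0]]'
python3 -m crank '[[0.5,[0,0,0],0],[0.5,[0,0,0],0]]'|grep -E "t:|ee_pos|contact|width"
python3 - <<'E'
from h import *
for n in("scene","top"):
    im=vision.camera(n); cv2.imwrite(f"pics/{n}9.png",im[:,:,::-1])
a=cv2.imread("pics/scene9.png")[60:250,200:460];b=cv2.imread("pics/top9.png")[140:290,140:400]
cv2.imwrite("pics/f.png",np.vstack([cv2.resize(a,(450,329)),cv2.resize(b,(450,260))]))
T=np.radians(1.45)
for d in(50,55,60,65):
    t=np.radians(d); p=np.array([-.2*np.cos(t)+.006*np.sin(t),-.05]); R=np.array([[np.cos(T),-np.sin(T)],[np.sin(T),np.cos(T)]])
    pts=[[*(R@[x*np.cos(t)+.008*np.sin(t),y]+[.675,.1656]),.09-x*np.sin(t)+.008*np.cos(t)] for x,y in[(-.162,-.122),(-.162,.122)]]
    print(d,np.round(w2p("scene",pts),1).tolist(),np.round(w2p("top",pts),1).tolist())
E
```

```text
t: 13.18
ee_pos: [0.5379, 0.1134, 0.2243]
ee_rot: [[-0.026, 1.0, -0.008], [1.0, 0.026, 0.0], [0.0, -0.008, -1.0]]
contact_force: [-11.1, 2.1, 6.0]
grip_width: 0.116
t: 13.8
ee_pos: [0.5792, 0.1146, 0.2542]
ee_rot: [[-0.026, 1.0, -0.002], [1.0, 0.026, 0.001], [0.001, -0.002, -1.0]]
contact_force: [-12.1, 2.2, 16.6]
grip_width: 0.111
gripper_force: 51.4
t: 14.05
ee_pos: [0.5784, 0.1146, 0.2537]
ee_rot: [[-0.026, 1.0, -0.003], [1.0, 0.026, 0.001], [0.001, -0.003, -1.0]]
contact_force: [-11.9, 3.1, 16.9]
grip_width: 0.118
50 [[340.5, 112.9], [402.7, 74.8]] [[258.0, 198.8], [136.4, 199.6]]
55 [[345.1, 111.5], [407.3, 73.2]] [[257.5, 192.4], [135.1, 193.2]]
60 [[350.1, 110.6], [412.1, 72.1]] [[257.1, 185.7], [134.0, 186.5]]
65 [[355.4, 110.3], [417.1, 71.5]] [[256.8, 178.7], [133.2, 179.6]]
```

View pics/f.png

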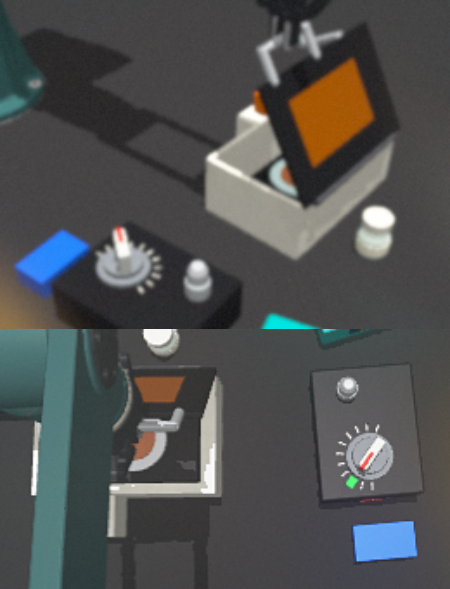

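The final view shows the cover up and held. Its front corners are at scene pixels (349,112) and (411,74), against the 60° prediction of (350,111) and (412,72). The red pointer is still on the green mark, and the lens, jar and blue box are where they were.

```bash
python3 -m crank '[[0.5,[0,0,0],0],[0.5,[0,0,0],0]]'; python3 -c "
from workcell import sign_off
print(sign_off())"
```

```text
t: 14.4
ee_pos: [0.5783, 0.1146, 0.2536]
ee_rot: [[-0.026, 1.0, -0.003], [1.0, 0.026, 0.001], [0.001, -0.003, -1.0]]
contact_force: [-12.3, 1.7, 16.9]
grip_width: 0.116
gripper_force: 51.4
the job is handed in; nothing more can be done
None
```

I turned the dial down to the green mark, then tugged the cover and found it free, so I left the catch alone; the cover is now held by its bar at about 60°, and the job was handed in at about 14.4 s of the 69 s (no verdict was shown).

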